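# Pack a gift crate: seat the divider, then bed three gable cartons in an interlocking layer

## Robot

A 6-joint arm with a two-finger parallel gripper is mounted at the origin on the work surface. World frame = base frame: x ahead of the robot, y to its left, z up, the work surface at z = 0. Lengths are in m, angles in rad, forces in N, time in s.
With the tool pointing down it reaches from about 0.35 to 0.975 m from the base axis. Payload 17.4 kg.
Tool frame: the origin (TCP) lies at the very end of the fingers, on their centre line; the grasp point (between the pads) lies 19 mm behind it; z points along the fingers, y is the line along which they close (so a half turn about z gives the same grasp; the last joint's range is limited). The gripper opens to 85 mm and grips with 20 to 120 N. Pads are 22 mm wide; open, the fingers measure 114 mm over their backs; the gripper's body (76 mm by 85 mm) begins 54 mm behind the grasp point. The pads swing forward as they close: fully open they stand 13 mm farther back than shut.
Start: joints at [-1.257, 0.116, 1.442, -0, 1.584, -0.038], TCP at [0.233, -0.634, 0.231] pointing down, gripper open.
Joint ranges: [-2.83, 2.83], [-0.83, 2.19], [0.07, 2.5], [-1.14, 4.28], [0.01, 3], [-2.97, 2.97]. Speed limits (rad/s): [1.89, 1.89, 2.22, 3.14, 3.14, 3.14].

## Interface

Orientations are given as a rotation vector (axis times angle).
In Python, from workcell import robot, grab_frame, camera_info gives the robot as it stands. The module is installed in compiled form; this text tells all that it offers.
- The arm moves only by the tool apply_moves, never from a script. Its argument "rows" is a list of rows, each a list of 5 numbers: the closure, from -1 (fully open) to 1 (shut), then the shift along the tool's x, y, z in mm, then the turn about the tool's z in rad. In form: [[grip, tx, ty, tz, spin], ...]. A call has exactly 8 rows; each row shifts and turns the commanded pose from where the row before left it, along the tool's axes as they then stand; what a row does not reach is not made up. A row lasts 1/12 s, in which the tool goes at most 41.7 mm and 7.16 degrees, less where a joint would pass 70% of its speed; a pose out of reach is approached as far as the arm can. A call is refused whole if a number of a shift passes 41.7 or a number of a turn 0.125, either way. A call with a gripper value outside its range is refused whole. The fingers move at their own pace and stop on an object; "squeeze" is the grip in N (left out, the last holds). Time passes only in rows, so rows that do not move let the fingers close, or fill a call up. It gives the time, the measured TCP pose, the force, the opening and the grip force at its end, in the units of the state.
- robot.read_state(): the state, without advancing time (a new reading comes with each control period).
- grab_frame(name): name is "scene" or "top" or "wrist"; returns the picture (480x640x3 uint8, red, green, blue); there is no depth.
- camera_info(name): a dict with "fx", "fy", "cx", "cy" (pixels), "D" ([k1, k2, p1, p2, k3] as OpenCV has them; the pictures are not rectified), "world_from_camera" (4x4, takes a point from camera to world coordinates); the wrist camera has in their place "tool_from_camera" (4x4, takes a point from camera to tool coordinates, whose origin is the TCP and whose axes are the flange's). Camera axes: x right, y up, looking along -z (the intrinsics and any distortion apply to the point x, -y, -z); pixel columns grow to the right and rows downward; lengths in m; the calibration is good to about 2 mm. A picture is of the moment at which its call begins: read the wrist's pose just before it. camera_info takes no time and is no camera call.
- robot.job_done(): hands the job in; it is judged then, once.
The state is a dict: "time_s": time; "q": joint angles; "dq": joint speeds; "tau": joint torques, N m; "tool_pos": TCP position; "tool_rot": TCP orientation; "contact_force": force on the tool from outside, world axes, zero at the start; "ft_torque": the same for the moment, N m; "finger_gap": opening from 0.0 (shut) to 1.0 (fully open); "grip_force": force on a finger pad.
Only numpy, scipy, OpenCV 4.12 (cv2) and the standard library are available. Lean on these libraries where they do the work, as an engineer would, in place of code of your own. Each camera call takes 0.05 s, during which the arm holds its last target. There are 200 camera calls.

## Task

Make up the gift crate: seat the blue wooden divider flat and fully home in the crate, its notched corner over the yellow key block. Then put the two green cartons side by side in the twin bays (either one in either bay), and last the red carton across the end bay, each standing upright, flat on the divider's board and square. Set everything down gently rather than dropping it, and leave the jars and the price gun where they are.

Things in the scene. Friction and masses are not known exactly. Their poses are not given: they have to be found in the camera images.
- crate: shallow open crate of pale wood, fixed to the counter. Outside 224 mm (own x) x 154 mm (own y) x 32 mm high; rim walls 10 mm thick, floor 8 mm thick, so the pocket is 204 x 134 mm and 24 mm deep. A yellow key block 28 x 28 mm, 8 mm high, fills the floor's +x +y corner. Origin: centre of the underside, z up.
- divider: blue wooden divider, 0.3 kg; board 200 (own x) x 130 (own y) x 8 mm, its +x +y corner notched 32 x 32 mm, with an upright T fence 10 mm thick, top 50 mm above the underside. Stem along own x at y = 0 from x = -100 to 30 mm (pinch it at x = 0, its balance point); bar along own y at x = 35 mm, full width. Origin: underside centre. Seated, its axes match the crate's, 8 mm up, 2 mm play a side.
- divider_bar (a point): point on the top of the divider's fence, at the middle of the T's bar (x = 35, y = 0, z = 50 mm in the divider's frame).
- bay_left (a point): centre of the first twin bay of the finished crate, at the level of the seated divider's upper face (x = -36, y = +36, z = 16 mm in the crate's frame). The bay is 132 mm along the crate's x, 62 mm along its y; a carton's origin goes here, its length along the crate's x.
- bay_right (a point): centre of the second twin bay, same size (x = -36, y = -36, z = 16 mm in the crate's frame).
- bay_end (a point): centre of the end bay beyond the T's bar (x = +71, y = 0, z = 16 mm in the crate's frame). The bay is 62 mm along the crate's x, 134 mm along its y; the red carton's origin goes here, its length along the crate's y.
- carton_green_a: stiff gable-topped gift carton, green with cream labels, 0.35 kg. Body 124 (own x) x 54 (own y) x 50 mm high, then a sloping roof to 64 mm, then an upright carrying ridge 100 mm long (own x), 10 mm thick (own y), from 64 to 94 mm high: pinch it there. Origin: centre of the underside; both ends alike. 
- carton_green_b: stiff gable-topped gift carton, green with cream labels, 0.35 kg. Body 124 (own x) x 54 (own y) x 50 mm high, then a sloping roof to 64 mm, then an upright carrying ridge 100 mm long (own x), 10 mm thick (own y), from 64 to 94 mm high: pinch it there. Origin: centre of the underside; both ends alike. Same as the other green one.
- carton_red: stiff gable-topped gift carton, red with cream labels, 0.35 kg. Body 124 (own x) x 54 (own y) x 50 mm high, then a sloping roof to 64 mm, then an upright carrying ridge 100 mm long (own x), 10 mm thick (own y), from 64 to 94 mm high: pinch it there. Origin: centre of the underside; both ends alike. Same size as the green ones.
- honey_jar: amber glass jar with a brass lid, 72 mm across, 95 mm high; bystander. Origin: centre of the underside.
- pickle_jar: green glass jar with a white lid, 72 mm across, 105 mm high; bystander. Origin: centre of the underside.
- price_gun: red price-label gun with a black handle, lying on its side, about 180 x 190 mm, 46 mm high; bystander. Origin: on the counter near its steel nose, the gun reaching away along own x and its handle along own -y.
There are look-alikes about, which are no part of the job. What is shaped like the carton_green_b but purple is not meant.

How it is judged:
By the outcome, as a careful person would: the job done as asked, in the order asked, and still so for the second after the job is handed in, with the robot touching nothing.
It also fails if it takes over 72 s, if anything falls off the work surface, if the arm or the gripper's body presses on something with over 40 N, if the wrist force passes 120 N, or if a joint passes its speed limit or range.

## Working session

There is one attempt and no reset: what is moved stays moved. The work goes in short steps, Python scripts to look and compute and a tool call to move; the robot and the scene stay as the last step left them, time stands still between calls to the robot, and variables do not carry over. Pictures are saved under pics/ and viewed, at most 10 in all, crops included, and the job is handed in when it is done.

Besides the shell and the picture viewer there is one more tool, called after ">>>" in YAML: its name, and indented under it one key for each argument. apply_moves: Moves the arm, as the interface text tells. Its arguments: {"type":"object","properties":{"rows":{"type":"array"},"squeeze":{"type":"number"}},"required":["rows"]}

```bash
mkdir -p pics; ls; python3 - <<'E'
from workcell import robot, grab_frame, camera_info
import cv2,json,numpy as np
s=robot.read_state();print(s)
for n in("scene","top"):
    cv2.imwrite(f"pics/{n}0.png",grab_frame(n)[:,:,::-1])
for n in("scene","top","wrist"): print(n,camera_info(n))
E
```

```text
pics
{'time_s': 0.0, 'q': array([-1.25678396e+00,  1.16502429e-01,  1.44227686e+00, -1.98357964e-05,
        1.58397852e+00, -3.78000844e-02]), 'dq': array([-0.00092891,  0.00073015,  0.0021944 ,  0.00024098,  0.00184961,
       -0.00038473]), 'tau': array([-3.67541521e-03, -7.32000303e+01, -6.32492137e+01, -3.16719979e-04,
        6.16503559e-03,  2.86530189e-05]), 'tool_pos': array([ 0.23253313, -0.63348283,  0.23054388]), 'tool_rot': array([-3.09197920e+00, -5.49578250e-01,  2.82717196e-04]), 'contact_force': array([ 0.17106765, -0.82927272,  0.16347572]), 'ft_torque': array([-0.05478413, -0.01285708, -0.02251119]), 'grip_force': 0.0, 'finger_gap': 1.000859382831537}
scene {'fx': 496.1323670527873, 'fy': 496.1323670527873, 'cx': 327.91567695718607, 'cy': 247.45594744744471, 'D': array([0.02107984, 0.        , 0.        , 0.        , 0.        ]), 'world_from_camera': array([[ 0.44210404, -0.75027509,  0.49156008,  1.0418629 ],
       [ 0.89688708,  0.36260451, -0.25320256, -0.20282861],
       [ 0.01172967,  0.55281576,  0.83322095,  0.95040505],
       [ 0.        ,  0.        , 
[... 331 characters left out ...]
-0.00754281,  0.04232984],
       [-0.01004889,  0.13017198,  0.99144051,  1.45948256],
       [ 0.        ,  0.        ,  0.        ,  1.        ]])}
wrist {'fx': 370.8268621326927, 'fy': 370.8268621326927, 'cx': 318.61370891057516, 'cy': 238.33489937055015, 'D': array([-0.05564158,  0.        ,  0.        ,  0.        ,  0.        ]), 'tool_from_camera': array([[-1.98385843e-03,  9.65202105e-01,  2.61497534e-01,
         6.58616802e-02],
       [ 9.99996731e-01,  2.33672914e-03, -1.03849523e-03,
        -7.29510527e-05],
       [-1.61340669e-03,  2.61494619e-01, -9.65203585e-01,
        -1.42533310e-01],
       [ 0.00000000e+00,  0.00000000e+00,  0.00000000e+00,
         1.00000000e+00]])}
```

View pics/top0.png

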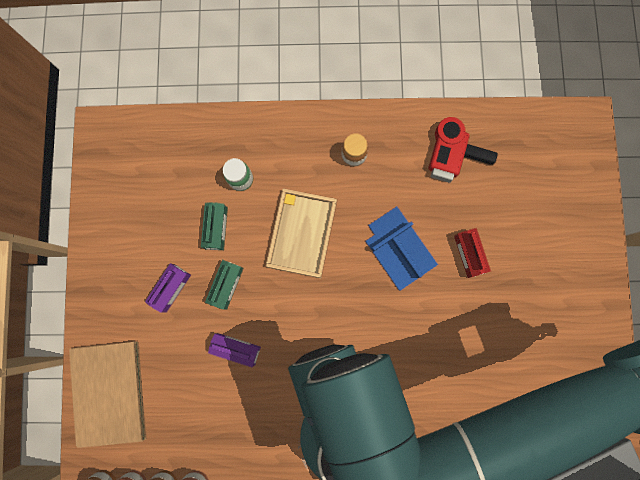

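View pics/scene0.png

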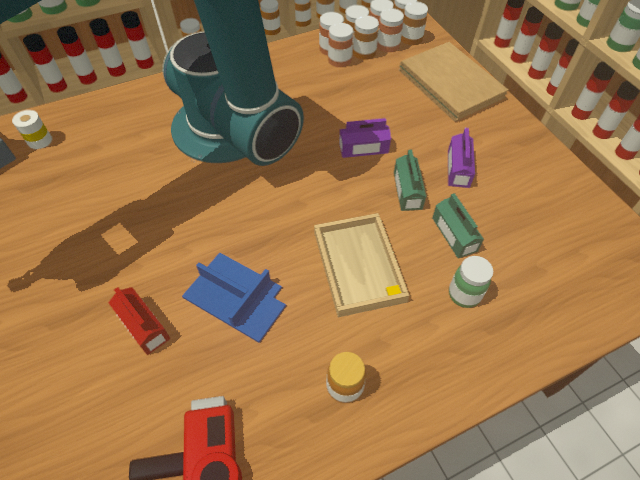

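Crate at about (300,233), divider (402,248), and red carton (472,253). The cartons that could be confused are green (213,226) and (223,285) versus purple look-alikes (168,288) and (234,350). I'll choose the two green ones. Next is one close crop of each group.

```bash
python3 - <<'E'
import cv2
im=cv2.imread("pics/top0.png")
cv2.imwrite("pics/c1.png",cv2.resize(im[185:305,195:345],None,fx=5,fy=5,interpolation=cv2.INTER_CUBIC))
cv2.imwrite("pics/c2.png",cv2.resize(im[200:300,360:500],None,fx=5.7,fy=5.7,interpolation=cv2.INTER_CUBIC))
E
```

```text
(no output)
```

View pics/c1.png

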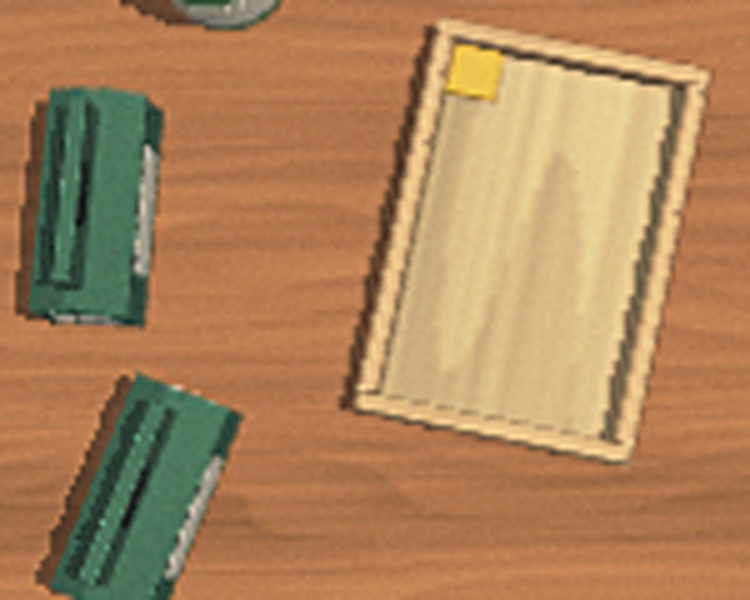

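View pics/c2.png

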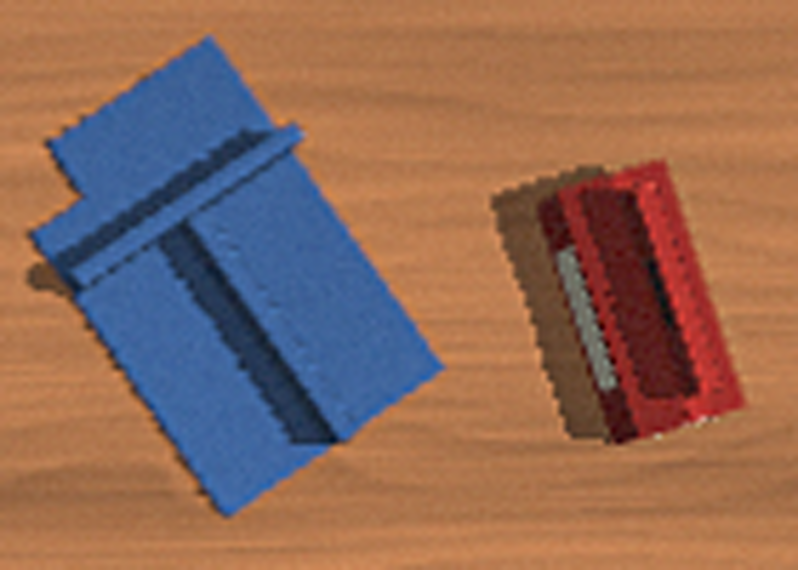

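The green cartons have their ridges visible, and the crate's key is at its upper-left (470,72 in the crop). The divider's notch is also at its upper-left, (60,190) in the second crop. I'll fit the poses by silhouette from both cameras, and use corners for the crate.

```bash
cat > h.py <<'E'
import numpy as np,cv2
from scipy.optimize import minimize,least_squares
from scipy.spatial.transform import Rotation as R
from workcell import robot,grab_frame,camera_info
def wfc(n,s=None):
    c=camera_info(n)
    if 'world_from_camera' in c: return c,np.array(c['world_from_camera'])
    T=np.eye(4);T[:3,:3]=R.from_rotvec(s['tool_rot']).as_matrix();T[:3,3]=s['tool_pos']
    return c,T@np.array(c['tool_from_camera'])
def proj(P,cam):
    c,T=cam;M=np.linalg.inv(T);p=P@M[:3,:3].T+M[:3,3];p=p*[1,-1,-1]
    K=np.array([[c['fx'],0,c['cx']],[0,c['fy'],c['cy']],[0,0,1.]])
    return cv2.projectPoints(p,np.zeros(3),np.zeros(3),K,np.array(c['D']))[0][:,0]
def box(x0,x1,y0,y1,z0,z1): return np.array([[x,y,z] for x in(x0,x1) for y in(y0,y1) for z in(z0,z1)])*1e-3
DIV=[box(-100,68,-65,65,0,8),box(60,100,-65,33,0,8),box(-100,30,-5,5,0,50),box(30,40,-65,65,0,50)]
CAR=[np.vstack([box(-62,62,-27,27,0,50),box(-50,50,-5,5,50,64)]),box(-50,50,-5,5,64,94)]
CRATE=box(-112,112,-77,77,32,32)[[1,5,7,3]]
POCK=box(-102,102,-67,67,32,32)[[1,5,7,3]]
def place(P,q,z=0):
    c,s=np.cos(q[2]),np.sin(q[2]);return P@np.array([[c,s,0],[-s,c,0],[0,0,1]])+[q[0],q[1],z]
def sil(parts,q,cam,z=0):
    m=np.zeros((480,640),np.uint8)
    for P in parts:
        u=proj(place(P,q,z),cam);h=cv2.convexHull(u.astype(np.float32))
        cv2.fillConvexPoly(m,np.round(h*16).astype(np.int32),255,cv2.LINE_AA,4)
    return m/255.
def mask(im,col):
    h,s,v=[a.astype(int) for a in cv2.split(cv2.cvtColor(im,cv2.COLOR_RGB2HSV))]
    if col=='red': m=((h<5)|(h>172))&(s>170)
    if col=='blue': m=(h>100)&(h<125)&(s>90)
    if col=='green': m=(h>60)&(h<95)&(s>80)
    return m.astype(np.uint8)
def fit(col,parts,q0,views,z=0,fill=True):
    """views: [(im,cam)]; q0=(x,y,yaw)"""
    ms=[]
    for im,cam in views:
        m=mask(im,col);near=cv2.dilate((sil(parts,q0,cam,z)>0).astype(np.uint8),np.ones((25,25)))
        m=m*near
        if fill:
            m=cv2.morphologyEx(m,cv2.MORPH_CLOSE,np.ones((5,5)))
            n,l,st,_=cv2.connectedComponentsWithStats(m);m=(l==1+st[1:,4].argmax()).astype(float)
        ms.append(m)
    def cost(d):
        q=np.array(q0)+d*[.01,.01,.1];r=0
        for m,(im,cam) in zip(ms,views):
            s=sil(parts,q,cam,z);r+=1-(np.minimum(s,m).sum()/np.maximum(s,m).sum())
        return r/len(ms)
    b=None
    for st in(2.,.5,.2):
        x0=np.zeros(3) if b is None else b.x
        b=minimize(cost,x0,method='Nelder-Mead',options=dict(initial_simplex=np.vstack([x0]+[x0+st*e for e in np.eye(3)])))
    return np.array(q0)+b.x*[.01,.01,.1],b.fun
def corners(px,model,q0,cam,z=0):
    r=least_squares(lambda q:(proj(place(model,q,z),cam)-px).ravel(),q0);return r.x,np.abs(r.fun).max()
def ground(u,cam,z):
    r=least_squares(lambda p:(proj(np.array([[p[0],p[1],z]]),cam)[0]-u),[.5,0]);return r.x
E
cat > m1.py <<'E'
from h import *
T=wfc('top');S=wfc('scene')
it=cv2.imread('pics/top0.png')[:,:,::-1].copy();is_=cv2.imread('pics/scene0.png')[:,:,::-1].copy()
px=np.array([[264.5,266.3],[283,189.3],[336.7,199.4],[321,277.2]])
print('crate',*corners(px,CRATE[[3,2,1,0]],[.55,.1,-.2],T))
rng={}
for n,col,parts,u,a in[('div','blue',DIV,(402,250),.65),('ga','green',CAR,(214,226),0),('gb','green',CAR,(225,287),-.4),('red','red',CAR,(472,253),.3)]:
    q0=[*ground(u,T,.02),a]
    for v in([(it,T)],[(is_,S)],[(it,T),(is_,S)]): q,f=fit(col,parts,q0,v); print(n,np.round(q,4),round(f,3))
for u,z in[((354,143),.095),((235,168),.105),((445,178),0.03)]: print(ground(u,T,z))
E
python3 m1.py
```

```text
crate [ 0.55608613  0.12652514 -0.22168124] 1.0119875903870081
div [ 0.5118 -0.1414  0.5729] 0.067
div [ 0.5063 -0.1425  0.571 ] 0.169
div [ 0.5097 -0.1407  0.5709] 0.12
ga [ 0.5796  0.3716 -0.0433] 0.231
ga [ 0.5565  0.3756 -0.4886] 0.739
ga [ 0.5783  0.3712 -0.1353] 0.505
gb [ 0.4171  0.3403 -0.4043] 0.209
gb [ 0.3735  0.3578 -0.6686] 0.653
gb [ 0.4151  0.3412 -0.4223] 0.461
red [ 0.4923 -0.3408  0.2632] 0.183
red [ 0.462  -0.3495  0.2671] 0.301
red [ 0.4901 -0.3433  0.269 ] 0.26
[ 0.78834377 -0.02220885]
[0.72322354 0.29746846]
[ 0.70312553 -0.27764191]
```

>>> apply_moves:
  rows:
    - [-1,27,-23,0,0]
    - [-1,27,-23,0,0]
    - [-1,27,-23,0,0]
    - [-1,27,-23,0,0]
    - [-1,27,-23,0,0]
    - [-1,27,-23,0,0]
    - [-1,27,-23,0,0]
    - [-1,27,-23,0,0]

```text
time_s: 0.77
tool_pos: [0.3723, -0.3848, 0.2311]
tool_rot: [-3.093, -0.549, 0.0]
contact_force: [1.0, -0.2, 0.7]
finger_gap: 1.002
grip_force: 0.0
```

>>> apply_moves:
  rows:
    - [-1,27,-23,0,0]
    - [-1,27,-23,0,0]
    - [-1,27,-23,0,0]
    - [-1,27,-23,0,0]
    - [-1,27,-23,0,0]
    - [-1,27,-23,0,0]
    - [-1,27,-23,0,0]
    - [-1,27,-23,0,0]

```text
time_s: 1.43
tool_pos: [0.5117, -0.1376, 0.2312]
tool_rot: [-3.093, -0.55, 0.0]
contact_force: [0.3, -0.9, 0.1]
finger_gap: 1.001
grip_force: 0.0
```

>>> apply_moves:
  rows:
    - [-1,0,0,0,-0.11]
    - [-1,0,0,0,-0.11]
    - [-1,0,0,15,0]
    - [-1,0,0,15,0]
    - [-1,0,0,0,0]
    - [-1,0,0,0,0]
    - [-1,0,0,0,0]
    - [-1,0,0,0,0]

```text
time_s: 2.1
tool_pos: [0.5114, -0.1396, 0.2018]
tool_rot: [3.014, 0.884, 0.001]
contact_force: [-0.9, 0.8, 0.8]
finger_gap: 1.0
grip_force: 0.0
```

```bash
cat >> h.py <<'E'
def yaw(s):
    m=R.from_rotvec(s['tool_rot']).as_matrix();return np.arctan2(m[1,0],m[0,0])
def go(q,s=None):
    """tool-axis shifts in mm and spin to bring TCP to x,y,(z) and yaw a (spin after the shift)"""
    s=s or robot.read_state();a=yaw(s);d=np.array(q[:3])-s['tool_pos']
    t=[np.cos(a)*d[0]+np.sin(a)*d[1],np.sin(a)*d[0]-np.cos(a)*d[1],-d[2]]
    print('shift mm',np.round(np.array(t)*1e3,1),'spin',round(-(q[3]-a),4))
def look(n,name='wrist'):
    s=robot.read_state();im=grab_frame(name);cv2.imwrite(f'pics/{n}.png',im[:,:,::-1]);np.save(f'pics/{n}.npy',np.r_[s['tool_pos'],s['tool_rot']])
    print('t',round(s['time_s'],2),'tcp',np.round(s['tool_pos'],4),'yaw',round(yaw(s),4),'F',np.round(s['contact_force'],1),'gap',round(s['finger_gap'],3))
    return im,wfc(name,s),s
E
python3 - <<'E'
from h import *
im,c,s=look('w1')
q0=[.5105,-.141,.572]
q,f=fit('blue',DIV,q0,[(im,c)]);print(q,f)
m=sil(DIV,q,c)>.5
o=im.copy();e=cv2.morphologyEx(m.astype(np.uint8),cv2.MORPH_GRADIENT,np.ones((2,2)))>0;o[e]=[255,255,0]
cv2.imwrite('pics/w1o.png',o[:,:,::-1])
go([q[0],q[1],.022,q[2]],s)
E
```

```text
t 2.1 tcp [ 0.5114 -0.1396  0.2018] yaw 0.5703 F [-0.9  0.8  0.8] gap 1.0
[ 0.51020859 -0.14487988  0.57277567] 0.02881752489582534
shift mm [ -3.8   3.8 179.8] spin -0.0025
```

View pics/w1o.png

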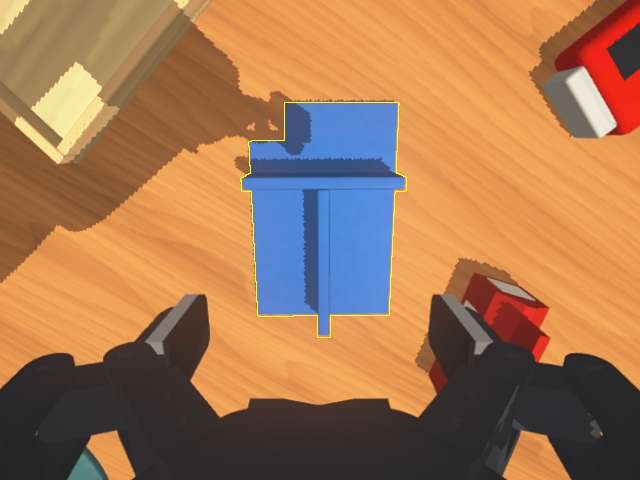

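The wrist fit lies tight on the divider, with its stem at about x=323 and the notch at (268,120). I'll descend and pinch.

>>> apply_moves:
  rows:
    - [-1,-4,3.8,20,0]
    - [-1,0,0,25,0]
    - [-1,0,0,25,0]
    - [-1,0,0,25,0]
    - [-1,0,0,25,0]
    - [-1,0,0,25,0]
    - [-1,0,0,22,0]
    - [-1,0,0,12,0]
  squeeze: 60

```text
time_s: 2.82
tool_pos: [0.5092, -0.1446, 0.0201]
tool_rot: [-3.013, -0.885, 0.003]
contact_force: [1.0, -1.1, -0.3]
finger_gap: 0.999
grip_force: 0.0
```

>>> apply_moves:
  rows:
    - [-1,0,0,0,0]
    - [0.5,0,0,0,0]
    - [1,0,0,0,0]
    - [1,0,0,0,0]
    - [1,0,0,0,0]
    - [1,0,0,0,0]
    - [1,0,0,0,0]
    - [1,0,0,0,0]

```text
time_s: 3.48
tool_pos: [0.5103, -0.1448, 0.0229]
tool_rot: [3.014, 0.886, 0.001]
contact_force: [-0.8, -0.2, 5.0]
finger_gap: 0.107
grip_force: 59.8
```

>>> apply_moves:
  rows:
    - [1,0,0,0,0]
    - [1,0,0,0,0]
    - [1,0,0,-5,0]
    - [1,0,0,-15,0]
    - [1,0,0,-20,0]
    - [1,0,0,-20,0]
    - [1,0,0,-20,0]
    - [1,0,0,-20,0]

```text
time_s: 4.15
tool_pos: [0.5096, -0.1446, 0.1231]
tool_rot: [-3.014, -0.886, 0.001]
contact_force: [0.7, 0.3, -2.0]
finger_gap: 0.107
grip_force: 58.5
```

```bash
python3 - <<'E'
from h import *
s=robot.read_state();print(s['time_s'],s['tool_pos'],yaw(s))
go([.556,.1265,.14,-.222],s)
E
```

```text
4.15 [ 0.50964245 -0.14455898  0.12311283] 0.5717935830498396
shift mm [ 185.7 -202.9  -16.9] spin 0.7938
```

>>> apply_moves:
  rows:
    - [1,10,-12,-12,0]
    - [1,14,-18,-15,0]
    - [1,14,-18,-15,0]
    - [1,14,-18,-15,0]
    - [1,13,-17.5,-13,0]
    - [1,0,0,0,0.1]
    - [1,0,0,0,0.12]
    - [1,0,0,0,0.12]

```text
time_s: 4.82
tool_pos: [0.5193, -0.0388, 0.1924]
tool_rot: [-3.121, -0.356, 0.001]
contact_force: [-0.9, -1.2, -3.5]
finger_gap: 0.107
grip_force: 58.8
```

>>> apply_moves:
  rows:
    - [1,0,0,0,0.12]
    - [1,0,0,0,0.12]
    - [1,0,0,0,0.12]
    - [1,0,0,0,0.094]
    - [1,0,0,0,0]
    - [1,0,0,0,0]
    - [1,0,0,0,0]
    - [1,0,0,0,0]

```text
time_s: 5.48
tool_pos: [0.5194, -0.0393, 0.1923]
tool_rot: [-3.123, 0.344, 0.0]
contact_force: [0.8, -0.6, -2.3]
finger_gap: 0.107
grip_force: 58.8
```

```bash
python3 - <<'E'
from h import *
im,c,s=look('w2')
print(proj(place(CRATE,[.556,.1265,-.222]),c))
o=im.copy()
cv2.imwrite('pics/w2b.png',cv2.resize(o[:,:400,::-1],None,fx=1.25,fy=1.25,interpolation=cv2.INTER_CUBIC))
E
```

```text
t 5.48 tcp [ 0.5194 -0.0393  0.1923] yaw -0.2197 F [ 0.8 -0.6 -2.3] gap 0.107
[[217.54667134 339.86855322]
 [197.60637033  78.80235767]
 [  9.26305895  84.72560654]
 [ 57.13478983 337.33882592]]
```

View pics/w2b.png

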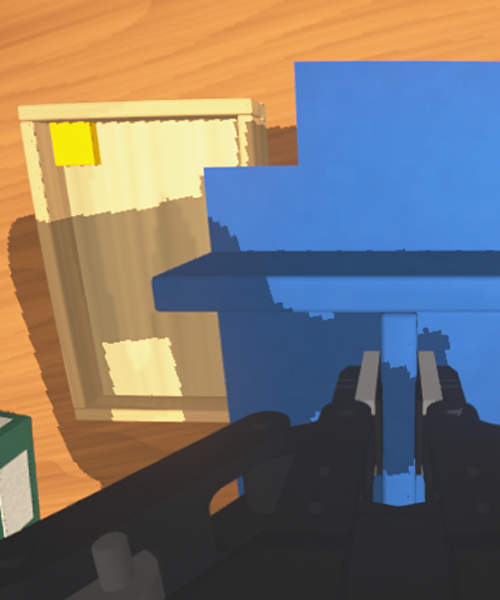

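The crate with its yellow key (75,143 in the view) is to the left of the held divider. The rim corners are about 4 px right of the prediction, so I'll read them enlarged.

```bash
python3 - <<'E'
import cv2,numpy as np
im=cv2.imread('pics/w2.png')
f=lambda x,y,w,h:cv2.resize(im[y:y+h,x:x+w],None,fx=6,fy=6,interpolation=cv2.INTER_CUBIC)
a=np.vstack([np.hstack([f(0,70,65,50),f(165,65,65,50)]),np.hstack([f(40,298,65,50),f(135,298,65,50)])])
cv2.imwrite('pics/w2c.png',a);print(a.shape)
E
```

```text
(600, 780, 3)
```

View pics/w2c.png

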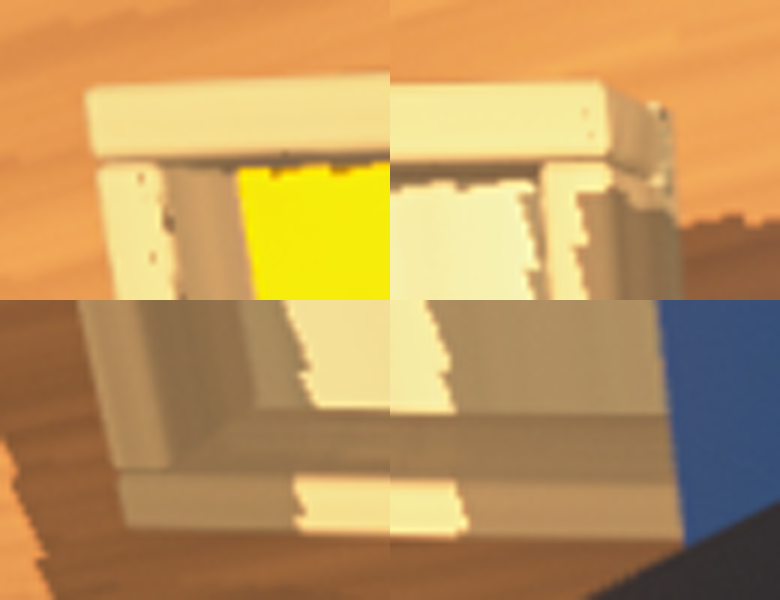

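```bash
cat > f.py <<'E'
from h import *
v=np.load('pics/w2.npy');s=dict(tool_pos=v[:3],tool_rot=v[3:]);c=wfc('wrist',s)
M=np.vstack([CRATE[[2,1,3]],POCK[[2,1,3]]])
px=np.array([[14.3,85.2],[200.5,78.7],[61,335.8],[28.5,96.9],[190.5,92],[67.5,326]])
for sl in(slice(0,3),slice(3,6),slice(0,6)):
    q,e=corners(px[sl],M[sl],[.556,.1265,-.222],c);print(q,e)
print((proj(place(M,q),c)-px).round(1).tolist())
# held divider in hand
a=yaw(s);print('div offset check')
im=cv2.imread('pics/w2.png')[:,:,::-1].copy()
for ox,oy in[(0,0)]:
    for n,P in(('bar',box(30,40,-65,65,50,50)),('board+x',box(100,100,-65,33,8,8)),('stem',box(-60,30,-5,5,50,50))):
        print(n,proj(place(P,[*v[:2],a],v[2]-.0229),c)[::2 if n!='board+x' else 2].round(1).tolist())
q[2]=q[2]
go([q[0],q[1],.1,q[2]],s)
E
python3 f.py
```

```text
[ 0.55537181  0.12310445 -0.22042592] 1.612649874778242
[ 0.55576003  0.12286217 -0.22856873] 1.1701479228945573
[ 0.55556608  0.12296998 -0.22399765] 1.9265990870250107
[[-0.8, -1.3], [1.9, -0.2], [-0.7, 1.1], [-1.6, -0.5], [-0.0, 0.3], [0.8, 1.7]]
div offset check
bar [[514.5, 251.6], [121.8, 252.5], [518.6, 222.1], [117.6, 223.0]]
board+x [[481.8, 51.3], [233.8, 50.1], [481.8, 51.3], [233.8, 50.1]]
stem [[331.3, 468.0], [306.2, 468.1], [333.5, 252.2], [302.8, 252.3]]
shift mm [-1.000e-01 -1.662e+02  9.230e+01] spin 0.0043
```

```bash
cat > g.py <<'E'
from h import *
v=np.load('pics/w2.npy');s=dict(tool_pos=v[:3],tool_rot=v[3:]);c=wfc('wrist',s)
im=cv2.imread('pics/w2.png')[:,:,::-1].copy();m=mask(im,'blue')[:300]
Rt=R.from_rotvec(v[3:]).as_matrix()
def cost(d,p5):
    d=np.r_[d,np.zeros(5-len(d))]*[1e-3,1e-3,1e-3,.01,.01]
    r=R.from_euler('y',d[4]).as_matrix()
    ps=[((P-[0,0,.045])@r.T)+[0,0,.045] for P in DIV]
    q=[v[0]+d[0],v[1]+d[1],yaw(s)+d[3]]
    sm=sil(ps,q,c,v[2]-.0229+d[2])[:300]
    return 1-np.minimum(sm,m).sum()/np.maximum(sm,m).sum()
for n in(4,5):
    b=minimize(cost,np.zeros(n),args=(n,),method='Nelder-Mead',options=dict(initial_simplex=np.vstack([np.zeros(n)]+[2*e for e in np.eye(n)]),maxiter=800))
    print('dx,dy,dz mm, yaw,pitch /100 rad',b.x.round(2),b.fun, cost(np.zeros(4),4))
    a=yaw(s);d=b.x;print('tool x,y off',np.cos(a)*d[0]+np.sin(a)*d[1],np.sin(a)*d[0]-np.cos(a)*d[1])
E
python3 g.py
```

```text
dx,dy,dz mm, yaw,pitch /100 rad [ 0.58 -0.53 -1.39 -0.  ] 0.024794150339634058 0.0322525202637618
tool x,y off 0.6789157143175503 0.3944983840729587
dx,dy,dz mm, yaw,pitch /100 rad [ 0.91 -0.55 -0.66  0.02  0.96] 0.024547897535574403 0.0322525202637618
tool x,y off 1.0104083291942967 0.3371576699410888
```

>>> apply_moves:
  rows:
    - [1,0,-16,0,0.003]
    - [1,0,-25,0,0]
    - [1,0,-25,0,0]
    - [1,0,-25,0,0]
    - [1,0,-25,10,0]
    - [1,0,-25,20,0]
    - [1,-0.5,-16,20,0]
    - [1,0,-9.5,20,0]

```text
time_s: 6.2
tool_pos: [0.5563, 0.125, 0.1215]
tool_rot: [-3.122, 0.349, -0.0]
contact_force: [1.0, 0.3, -3.0]
finger_gap: 0.105
grip_force: 59.0
```

>>> apply_moves:
  rows:
    - [1,0,0,18,0]
    - [1,0,0,15,0]
    - [1,0,0,12,0]
    - [1,0,0,0,0]
    - [1,0,0,0,0]
    - [1,0,0,0,0]
    - [1,0,0,0,0]
    - [1,0,0,0,0]

```text
time_s: 6.87
tool_pos: [0.5566, 0.1231, 0.0784]
tool_rot: [-3.121, 0.353, -0.002]
contact_force: [-0.2, -0.2, -1.8]
finger_gap: 0.107
grip_force: 59.0
```

```bash
python3 - <<'E'
from h import *
im,c,s=look('w3')
q=[.5556,.1232,-.2225]
print(proj(place(CRATE,q),c).round(1).tolist())
go([.555,.1235,.031,-.2225],s)
cv2.imwrite('pics/w3b.png',cv2.resize(im[20:320,80:560,::-1],None,fx=1.65,fy=1.65,interpolation=cv2.INTER_CUBIC))
E
```

```text
t 6.87 tcp [0.5566 0.1231 0.0784] yaw -0.2252 F [-0.2 -0.2 -1.8] gap 0.107
[[441.4, 433.4], [480.0, 41.6], [154.9, 43.2], [197.4, 434.5]]
shift mm [-1.6 -0.1 47.4] spin -0.0027
```

View pics/w3b.png

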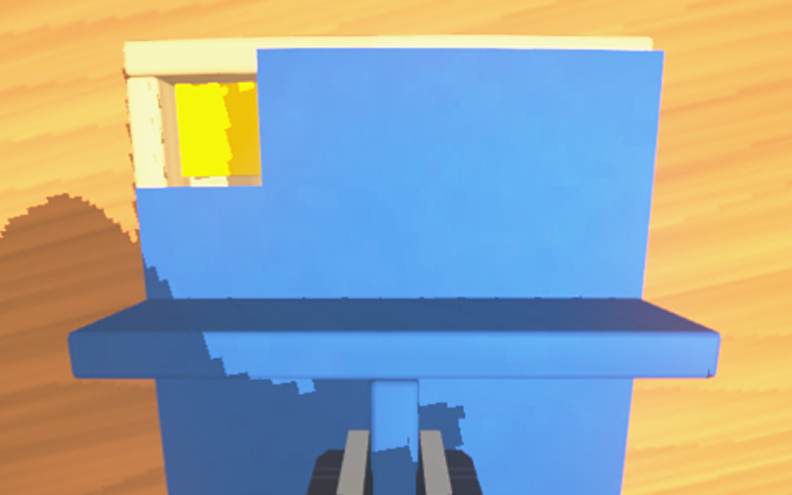

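```bash
cat > k.py <<'E'
from h import *
v=np.load('pics/w3.npy');s=dict(tool_pos=v[:3],tool_rot=v[3:]);c=wfc('wrist',s)
B=np.array([[100,-65,8],[100,33,8],[68,65,8],[40,65,50],[40,-65,50],[30,65,50],[30,-65,50]])/1e3
pb=np.array([[663,51],[257,50],[137,187],[69,334],[719,334],[75,378],[714,377]])/1.65+[80,20]
for z in(.0229,.0245,.026):
    q,e=corners(pb[:3],B[:3],[*v[:2],yaw(s)],c,v[2]-z);print('board',q,e)
    q,e=corners(pb,B,[*v[:2],yaw(s)],c,v[2]-z);print('all',q,e)
pc=np.array([[652,38],[124,42]])/1.65+[80,20]
for z in(0,-.003): print('crate',*corners(pc,CRATE[[1,2]],[.5556,.123,-.222],c,z))
im=cv2.imread('pics/w3.png')[:,:,::-1].copy();m=mask(im,'blue')[:270]
def cost(d):
    q=[v[0]+d[0]/1e3,v[1]+d[1]/1e3,yaw(s)+d[3]/100];sm=sil(DIV,q,c,v[2]-.0229+d[2]/1e3)[:270]
    return 1-np.minimum(sm,m).sum()/np.maximum(sm,m).sum()
b=minimize(cost,np.zeros(4),method='Nelder-Mead',options=dict(initial_simplex=np.vstack([np.zeros(4),2*np.eye(4)])))
print(b.x,b.fun,v[:3],yaw(s))
E
python3 k.py
```

```text
board [ 0.55667564  0.12257866 -0.22591803] 1.175555042943813
all [ 0.55680171  0.12272766 -0.22680033] 3.8817185003775876
board [ 0.55696658  0.12257811 -0.22561885] 0.6830963951146032
all [ 0.55672985  0.1227725  -0.22670009] 1.8777448892107031
board [ 0.55723879  0.12257841 -0.22534671] 2.3929995968733806
all [ 0.55666138  0.12281504 -0.22661166] 2.6351036179522964
crate [ 0.55491356  0.12427757 -0.22047717] 2.4126725055875795
crate [ 0.55566019  0.12412675 -0.22048375] 0.060980740469858574
[ 0.61051919 -0.41659281 -1.48645413 -0.03639557] 0.01794767794361829 [0.5565832  0.1230787  0.07835987] -0.22522459543892695
```

The board sits about 1.5 mm off the crate's centre in both x and y, and the key is showing through the notch. I'll correct that and lower slowly.

>>> apply_moves:
  rows:
    - [1,-1.7,-1.2,4,-0.005]
    - [1,0,0,8,0]
    - [1,0,0,7,0]
    - [1,0,0,4,0]
    - [1,0,0,3,0]
    - [1,0,0,3,0]
    - [1,0,0,2,0]
    - [1,0,0,2,0]

```text
time_s: 7.58
tool_pos: [0.5548, 0.1247, 0.0441]
tool_rot: [-3.123, 0.345, 0.0]
contact_force: [-0.0, 0.0, -3.1]
finger_gap: 0.105
grip_force: 59.1
```

>>> apply_moves:
  rows:
    - [1,0,0,3,0]
    - [1,0,0,3,0]
    - [1,0,0,2,0]
    - [1,0,0,2,0]
    - [1,0,0,1.5,0]
    - [1,0,0,1,0]
    - [1,0,0,0.5,0]
    - [1,0,0,0,0]

```text
time_s: 8.25
tool_pos: [0.5547, 0.1247, 0.0313]
tool_rot: [-3.123, 0.345, 0.0]
contact_force: [-0.5, -0.8, -2.6]
finger_gap: 0.102
grip_force: 59.1
```

>>> apply_moves:
  rows:
    - [1,0,0,0.5,0]
    - [1,0,0,0.5,0]
    - [1,0,0,0.5,0]
    - [1,0,0,0,0]
    - [1,0,0,0,0]
    - [1,0,0,0,0]
    - [1,0,0,0,0]
    - [1,0,0,0,0]

```text
time_s: 8.92
tool_pos: [0.5549, 0.1247, 0.0309]
tool_rot: [-3.122, 0.345, -0.001]
contact_force: [-8.1, -1.0, 9.9]
finger_gap: 0.104
grip_force: 60.9
```

>>> apply_moves:
  rows:
    - [0.6,0,0,-0.5,0]
    - [0.3,0,0,0,0]
    - [0,0,0,0,0]
    - [-0.2,0,0,0,0]
    - [-0.2,0,0,0,0]
    - [-0.2,0,0,-5,0]
    - [-0.2,0,0,-15,0]
    - [-0.2,0,0,-25,0]

```text
time_s: 9.58
tool_pos: [0.5535, 0.1244, 0.0738]
tool_rot: [3.121, -0.345, -0.006]
contact_force: [0.5, -0.8, -0.6]
finger_gap: 0.601
grip_force: 0.0
```

>>> apply_moves:
  rows:
    - [-0.2,0,0,-30,0]
    - [-0.2,0,0,-35,0]
    - [-0.2,0,0,-35,0]
    - [-0.2,0,0,-25,0]
    - [-0.2,0,0,0,0]
    - [-0.2,0,0,0,0]
    - [-0.2,0,0,0,0]
    - [-0.2,0,0,0,0]

```text
time_s: 10.25
tool_pos: [0.5543, 0.1245, 0.1989]
tool_rot: [3.122, -0.345, -0.003]
contact_force: [0.1, -0.3, -0.4]
finger_gap: 0.598
grip_force: 0.0
```

```bash
python3 - <<'E'
from h import *
im,c,s=look('w4')
for z in(.008,.006,.012): print(z,fit('blue',DIV,[.5549,.1245,-.221],[(im,c)],z))
it,ct,_=look('t4','top')
print(fit('blue',DIV,[.5549,.1245,-.221],[(it,ct)],.008))
go([.5796,.372,.2,-.043],s);go([.417,.3405,.2,-.404],s)
cv2.imwrite('pics/w4b.png',im[:,:,::-1])
E
```

```text
t 10.25 tcp [0.5543 0.1245 0.1989] yaw -0.2203 F [ 0.1 -0.3 -0.4] gap 0.598
0.008 (array([ 0.55478445,  0.12490649, -0.22318371]), np.float64(0.04382443599152408))
0.006 (array([ 0.554795  ,  0.12492014, -0.22221714]), np.float64(0.03313902319449569))
0.012 (array([ 0.55435859,  0.12438692, -0.22996497]), np.float64(0.06496319771367409))
t 10.3 tcp [0.5543 0.1246 0.1989] yaw -0.2202 F [ 0.3 -0.5  0.3] gap 0.601
(array([ 0.56773397,  0.12513878, -0.22857798]), np.float64(0.6270461496112403))
shift mm [ -29.4 -247.    -1.1] spin -0.1773
shift mm [-181.2 -180.7   -1.1] spin 0.1837
```

View pics/w4b.png

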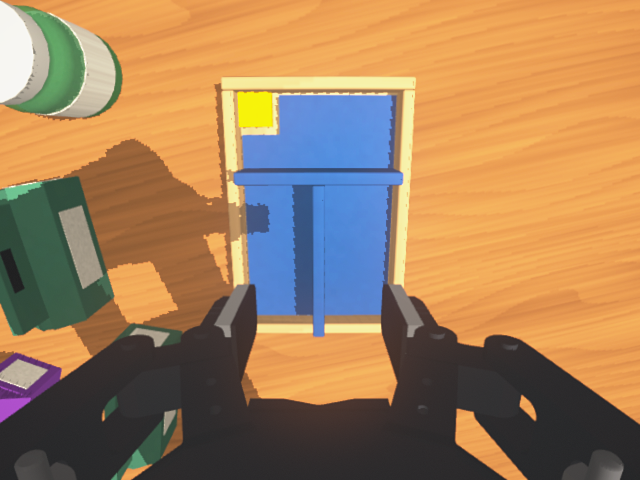

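The divider is seated square and flat, with the key filling the notch at (255,110). Next is green carton A.

>>> apply_moves:
  rows:
    - [-0.4,-2,-20,-10,0]
    - [-0.4,-4,-35,-10,0]
    - [-0.4,-4,-35,-10,0]
    - [-0.4,-4,-35,-10,0]
    - [-0.4,-4,-35,0,0]
    - [-0.4,-4,-35,0,0]
    - [-0.4,-4,-35,0,0]
    - [-0.4,-3,-17,0,-0.05]

```text
time_s: 11.02
tool_pos: [0.58, 0.3754, 0.2388]
tool_rot: [3.13, -0.266, -0.002]
contact_force: [-0.6, -0.4, 0.9]
finger_gap: 0.7
grip_force: 0.0
```

>>> apply_moves:
  rows:
    - [-0.4,0,0,0,-0.12]
    - [-0.4,0,0,0,0]
    - [-0.4,0,0,0,0]
    - [-0.4,0,0,0,0]
    - [-0.4,0,0,0,0]
    - [-0.4,0,0,0,0]
    - [-0.4,0,0,0,0]
    - [-0.4,0,0,0,0]

```text
time_s: 11.68
tool_pos: [0.5805, 0.3717, 0.2404]
tool_rot: [-3.14, 0.081, -0.0]
contact_force: [0.4, 0.4, 0.4]
finger_gap: 0.698
grip_force: 0.0
```

```bash
cat >> h.py <<'E'
def fitc(col,q0,im,c,z=0,n=3):
    """carton fit: labels and gripper (unsaturated pixels) ignored, one carton near q0 only"""
    hsv=cv2.cvtColor(im,cv2.COLOR_RGB2HSV);m=mask(im,col);
    ign=cv2.dilate(((hsv[:,:,1]<75)|(hsv[:,:,2]<45)).astype(np.uint8)*(1-m),np.ones((3,3)))>0
    near=cv2.dilate((sil(CAR,q0,c,z)>0).astype(np.uint8),np.ones((31,31)))
    k,l,st,_=cv2.connectedComponentsWithStats(m*near);
    l2=np.zeros_like(m)
    for i in range(1,k):
        if st[i,4]>.08*st[1:,4].max(): l2[l==i]=1
    w=~ign;m=l2*w
    def cost(d):
        s_=sil(CAR,[q0[0]+d[0]/1e3,q0[1]+d[1]/1e3,q0[2]+d[2]/100],c,z+(d[3]/1e3 if len(d)>3 else 0))*w
        return 1-np.minimum(s_,m).sum()/np.maximum(s_,m).sum()
    b=None
    for st in(8.,2.,.7):
        x0=np.zeros(n) if b is None else b.x
        b=minimize(cost,x0,method='Nelder-Mead',options=dict(initial_simplex=np.vstack([x0]+[x0+st*e for e in np.eye(n)]),maxiter=400))
    return np.array(q0[:3])+b.x[:3]*[1e-3,1e-3,1e-2],b.x,b.fun
E
python3 - <<'E'
from h import *
im,c,s=look('w5')
for n in(3,4):
    q,d,f=fitc('green',[.5796,.3716,-.043],im,c,0,n);print(q,d.round(2),f)
go([q[0],q[1],.07,q[2]],s)
E
```

```text
t 11.68 tcp [0.5805 0.3717 0.2404] yaw -0.0513 F [0.4 0.4 0.4] gap 0.698
[ 0.57700769  0.36728393 -0.08513053] [-2.59 -4.32 -4.21] 0.1405952448382881
[ 0.55615189  0.36517437 -0.07847927] [-23.45  -6.43  -3.55 -52.99] 0.08180621624130935
shift mm [-24.    7.8 170.4] spin 0.0272
```

```bash
python3 - <<'E'
from h import *
im=cv2.imread('pics/w5.png')[:,:,::-1].copy();v=np.load('pics/w5.npy');c=wfc('wrist',dict(tool_pos=v[:3],tool_rot=v[3:]))
m=mask(im,'green');s=sil(CAR,[.577,.3673,-.085],c)>.5
h=cv2.cvtColor(im,cv2.COLOR_RGB2HSV)
for y in range(90,400,8):
    print(y,''.join(('#' if s[y,x] else 'g') if m[y,x] else ('w' if h[y,x,1]<75 else '+' if s[y,x] else '.') for x in range(200,440,5)))
for y,x in((240,320),(300,320)): print(h[y,x])
E
```

```text
90 ..................................wwwwwwww......
98 ................................................
106 ................................................
114 ................................................
122 ................................................
130 ................................................
138 ................................................
146 ...................+wwwwwwwww+..................
154 ...................+wwww+##+##++................
162 ...................wwwwwwww###+w................
170 ...................wwwwww#####+w................
178 ...................wwwww+######+................
186 ...................wwwww+######+................
194 ...................w+www#######.................
202 ...................w+www#######.................
210 ...................wwwww#######.................
218 ...................wwwww#######.................
226 ...................w+www##+####.................
234 ...................wwwww##w####.................
242 ...................wwwww##w####.................
250 ...................wwwww######w.......
[... 292 characters left out ...]
..................wwwwww......www...
306 .wwwww........................wwwwwwwww....www..
314 wwwwww.......................ww.g.wwwww....wwww.
322 wwwwwww..www................wwwg..g.www.....wwww
330 wwwwwwww.www................wwgww.ggggg.....wwww
338 wwwwwwwww..................wwg.wwwwwwgg.w...wwww
346 wwwwwwwww.................wwwgwwwwwwwwggwwwwwwww
354 wwwwwwww..................wwgwwwwwwwggg..wwwwwww
362 wwwwwww..................wwggwww.wwggg...wwwwwww
370 wwwwwww..................wwg..w.ww.ggw....wwwwww
378 wwwwww..................wwgg.w.wwwggg.....wwwwww
386 wwwwwww.................w.g.g..wwggg......wwwwww
394 wwwwwww.................w....gwwggg......wwwwwww
[ 68  88 174]
[ 16 160 241]
```

```bash
sed -i "s/(h>60)&(h<95)&(s>80)/(h>50)\&(h<100)\&(s>28)/" h.py; python3 - <<'E'
from h import *
im=cv2.imread('pics/w5.png')[:,:,::-1].copy();v=np.load('pics/w5.npy');st=dict(tool_pos=v[:3],tool_rot=v[3:]);c=wfc('wrist',st)
for n in(3,4):
    q,d,f=fitc('green',[.577,.3673,-.05],im,c,0,n);print(q,d.round(2),f)
    if n==3: go([q[0],q[1],.07,q[2]],st)
m=mask(im,'green');s=sil(CAR,fitc('green',[.577,.3673,-.05],im,c)[0],c)>.5
h=cv2.cvtColor(im,cv2.COLOR_RGB2HSV)
for y in range(130,300,8):
    print(y,''.join(('#' if s[y,x] else 'g') if m[y,x] else ('w' if h[y,x,1]<75 else '+' if s[y,x] else '.') for x in range(280,370,2)))
E
```

```text
[ 0.57665808  0.36756447 -0.08541095] [-0.34  0.26 -3.54] 0.027415900288628947
shift mm [ -3.6   4.3 170.4] spin 0.0341
[ 0.57439988  0.36736535 -0.08683136] [-2.6   0.07 -3.68 -8.33] 0.013964069504734389
130 .............................................
138 .............................................
146 ........www#wwwwwwwwwwwwwwwwwwww.............
154 .......+##############################+......
162 .......+###wwwwwwwwwwwwwww############+......
170 .......+####wwwwwwww##################.......
178 .......+##ww##########################.......
186 .......+##############################.......
194 .......+#############################+.......
202 .......+#############################........
210 .......w###########w#################........
218 .......w###########w#################........
226 .......w###########w################+........
234 .......w############################+........
242 .......w############################.........
250 .......w###ww#######################.........
258 .......w###wwwwwwww#################.........
266 .......w###wwwwwwww################+.........
274 ......+w###########################..........
282 ...............ggg#######ggggw...............
290 .............................................
298 ...................................wwwwwwwwww
```

>>> apply_moves:
  rows:
    - [-0.4,-4.2,4.3,20,0.034]
    - [-0.4,0,0,25,0]
    - [-0.4,0,0,25,0]
    - [-0.4,0,0,25,0]
    - [-0.4,0,0,25,0]
    - [-0.4,0,0,25,0]
    - [-0.4,0,0,18,0]
    - [-0.4,0,0,9,0]
  squeeze: 50

```text
time_s: 12.4
tool_pos: [0.5751, 0.3673, 0.0654]
tool_rot: [3.137, -0.133, -0.004]
contact_force: [-0.5, -0.9, 0.2]
finger_gap: 0.705
grip_force: 0.0
```

>>> apply_moves:
  rows:
    - [-0.4,0,0,0,0]
    - [0.2,0,0,0,0]
    - [0.6,0,0,0,0]
    - [1,0,0,0,0]
    - [1,0,0,0,0]
    - [1,0,0,0,0]
    - [1,0,0,0,0]
    - [1,0,0,0,0]

```text
time_s: 13.07
tool_pos: [0.5764, 0.368, 0.0695]
tool_rot: [-3.138, 0.132, -0.002]
contact_force: [-1.1, -2.4, 7.3]
finger_gap: 0.103
grip_force: 51.1
```

```bash
cat >> h.py <<'E'
CQ=np.array([.5548,.1248,-.2215])
def bay(bx,by,da=0):
    p=place(np.array([[bx,by,0]])*1e-3,CQ)[0];return p[0],p[1]
E
python3 - <<'E'
from h import *
s=robot.read_state();print(s['tool_pos'],yaw(s))
for b in((-36,36),(-36,-36),(71,0)): print(b,bay(*b))
go([*bay(-36,-36),.2,-.2215],s);go([*bay(-36,36),.2,-.2215],s)
E
```

```text
[0.57638284 0.36804506 0.06953774] -0.08420633737093976
(-36, 36) (np.float64(0.5275884717782798), np.float64(0.16782944029195043))
(-36, -36) (np.float64(0.5117705597080495), np.float64(0.09758847177827984))
(71, 0) (np.float64(0.6240653995065363), np.float64(0.10920178115296733))
shift mm [ -41.6  274.9 -130.5] spin 0.1373
shift mm [ -31.8  203.6 -130.5] spin 0.1373
```

>>> apply_moves:
  rows:
    - [1,0,0,-5,0]
    - [1,0,0,-20,0]
    - [1,0,0,-35,0]
    - [1,0,0,-35,0]
    - [1,0,0,-35,0]
    - [1,-1,10,0,0]
    - [1,-4,25,0,0]
    - [1,-5,35,0,0]

```text
time_s: 13.73
tool_pos: [0.5597, 0.2995, 0.1979]
tool_rot: [-3.139, 0.129, 0.0]
contact_force: [1.0, 0.0, -4.4]
finger_gap: 0.107
grip_force: 49.7
```

>>> apply_moves:
  rows:
    - [1,-6,35,0,0]
    - [1,-6,35,0,0]
    - [1,-6,35,0,0]
    - [1,-6,35,0,0]
    - [1,-4,35,0,0]
    - [1,-3.6,30,0,0.037]
    - [1,0,0,0,0.1]
    - [1,0,0,0,0]

```text
time_s: 14.4
tool_pos: [0.511, 0.096, 0.1982]
tool_rot: [-3.121, 0.358, -0.0]
contact_force: [0.3, 0.3, -4.0]
finger_gap: 0.105
grip_force: 50.1
```

>>> apply_moves:
  rows:
    - [1,0,0,10,0]
    - [1,0,0,20,0]
    - [1,0,0,15,0]
    - [1,0,0,5,0]
    - [1,0,0,0,0]
    - [1,0,0,0,0]
    - [1,0,0,0,0]
    - [1,0,0,0,0]

```text
time_s: 15.07
tool_pos: [0.5118, 0.0976, 0.1492]
tool_rot: [-3.122, 0.346, -0.002]
contact_force: [0.7, -0.2, -3.1]
finger_gap: 0.107
grip_force: 50.0
```

```bash
cat >> h.py <<'E'
def held(col,im,c,s,zo):
    a=yaw(s);q,d,f=fitc(col,[*s['tool_pos'][:2],a],im,c,s['tool_pos'][2]-zo,3)
    e=q-np.r_[s['tool_pos'][:2],a];print('held offs tool x,y mm',(np.cos(a)*e[0]+np.sin(a)*e[1])*1e3,(np.sin(a)*e[0]-np.cos(a)*e[1])*1e3,'yaw',e[2],'cost',f)
    return q
E
python3 - <<'E'
from h import *
im,c,s=look('w6')
held('green',im,c,s,.0695)
go([*bay(-36,-36),.0875,-.2215],s)
E
```

```text
t 15.07 tcp [0.5118 0.0976 0.1492] yaw -0.2205 F [ 0.7 -0.2 -3.1] gap 0.107
held offs tool x,y mm 0.25260840599419737 0.10208879098605717 yaw -0.003879775979516914 cost 0.011901468035620422
shift mm [-0.   0.1 61.7] spin 0.001
```

>>> apply_moves:
  rows:
    - [1,0,0,10,0]
    - [1,0,0,15,0]
    - [1,0,0,12,0]
    - [1,0,0,8,0]
    - [1,0,0,6,0]
    - [1,0,0,4,0]
    - [1,0,0,3,0]
    - [1,0,0,2,0]

```text
time_s: 15.78
tool_pos: [0.5115, 0.0974, 0.0882]
tool_rot: [-3.122, 0.347, -0.0]
contact_force: [0.0, -0.4, -4.2]
finger_gap: 0.108
grip_force: 50.0
```

>>> apply_moves:
  rows:
    - [1,0,0,1,0]
    - [1,0,0,1,0]
    - [1,0,0,0.8,0]
    - [1,0,0,0.7,0]
    - [1,0,0,0.5,0]
    - [1,0,0,0,0]
    - [1,0,0,0,0]
    - [1,0,0,0,0]

```text
time_s: 16.45
tool_pos: [0.5116, 0.0974, 0.0855]
tool_rot: [-3.122, 0.347, -0.001]
contact_force: [-6.5, -1.7, 8.7]
finger_gap: 0.107
grip_force: 51.8
```

>>> apply_moves:
  rows:
    - [0.7,0,0,-0.5,0]
    - [0.4,0,0,0,0]
    - [0.1,0,0,0,0]
    - [-0.3,0,0,0,0]
    - [-0.3,0,0,0,0]
    - [-0.3,0,0,-6,0]
    - [-0.3,0,0,-20,0]
    - [-0.3,0,0,-30,0]

```text
time_s: 17.12
tool_pos: [0.5102, 0.0973, 0.1394]
tool_rot: [3.121, -0.347, -0.006]
contact_force: [-0.4, 0.9, -0.6]
finger_gap: 0.651
grip_force: 0.0
```

>>> apply_moves:
  rows:
    - [-0.3,0,0,-38,0]
    - [-0.3,0,0,-38,0]
    - [-0.3,-8,-12,-22,0]
    - [-0.3,-20,-30,0,0]
    - [-0.3,-21,-31,0,0]
    - [-0.3,-21,-31,0,0]
    - [-0.3,-21,-31,0,0]
    - [-0.3,-21,-31,0,0]

```text
time_s: 17.78
tool_pos: [0.4376, 0.2854, 0.2395]
tool_rot: [-3.122, 0.347, -0.001]
contact_force: [1.7, -0.4, 0.2]
finger_gap: 0.651
grip_force: 0.0
```

>>> apply_moves:
  rows:
    - [-0.3,-21,-31,0,0]
    - [-0.3,-12.5,-19.5,0,0]
    - [-0.3,0,0,0,0.1]
    - [-0.3,0,0,0,0.08]
    - [-0.3,0,0,0,0]
    - [-0.3,0,0,0,0]
    - [-0.3,0,0,0,0]
    - [-0.3,0,0,0,0]

```text
time_s: 18.45
tool_pos: [0.4171, 0.3403, 0.239]
tool_rot: [-3.079, 0.624, -0.0]
contact_force: [0.2, -0.0, -0.5]
finger_gap: 0.646
grip_force: 0.0
```

```bash
python3 - <<'E'
from h import *
im,c,s=look('w7')
for n in(3,4):
    q,d,f=fitc('green',[.4165,.338,-.41],im,c,0,n);print(q,d.round(2),f)
    go([q[0],q[1],.067,q[2]],s)
E
```

```text
t 18.45 tcp [0.4171 0.3403 0.239 ] yaw -0.3997 F [ 0.2 -0.  -0.5] gap 0.646
[ 0.41484879  0.3380234  -0.38465098] [-1.65  0.02  2.53] 0.030987243867802494
shift mm [ -1.2   3.  172. ] spin -0.0151
[ 0.41297169  0.33838383 -0.38627664] [-3.53  0.38  2.37 -8.76] 0.017470042959752186
shift mm [ -3.1   3.4 172. ] spin -0.0135
```

>>> apply_moves:
  rows:
    - [-0.3,-1.8,3.1,20,-0.0145]
    - [-0.3,0,0,25,0]
    - [-0.3,0,0,25,0]
    - [-0.3,0,0,25,0]
    - [-0.3,0,0,25,0]
    - [-0.3,0,0,25,0]
    - [-0.3,0,0,17,0]
    - [-0.3,0,0,8,0]

```text
time_s: 19.17
tool_pos: [0.4134, 0.3376, 0.0663]
tool_rot: [3.081, -0.602, -0.003]
contact_force: [-0.1, 0.0, 0.7]
finger_gap: 0.648
grip_force: 0.0
```

>>> apply_moves:
  rows:
    - [-0.3,0,0,0,0]
    - [0.2,0,0,0,0]
    - [0.6,0,0,0,0]
    - [1,0,0,0,0]
    - [1,0,0,0,0]
    - [1,0,0,0,0]
    - [1,0,0,0,0]
    - [1,0,0,0,0]

```text
time_s: 19.83
tool_pos: [0.4145, 0.3386, 0.07]
tool_rot: [-3.082, 0.603, -0.002]
contact_force: [-1.2, -1.8, 4.4]
finger_gap: 0.105
grip_force: 49.9
```

```bash
python3 - <<'E'
from h import *
s=robot.read_state();print(s['tool_pos'],yaw(s))
go([*bay(-36,36),.2,-.2215],s)
E
```

```text
[0.41446701 0.33860275 0.06997042] -0.3865970581477431
shift mm [ 169.2  115.5 -130. ] spin -0.1651
```

>>> apply_moves:
  rows:
    - [1,0,0,-5,0]
    - [1,0,0,-20,0]
    - [1,0,0,-35,0]
    - [1,0,0,-35,0]
    - [1,0,0,-35,0]
    - [1,12,8,0,0]
    - [1,24,16,0,0]
    - [1,28,19,0,0]

```text
time_s: 20.5
tool_pos: [0.457, 0.2745, 0.1998]
tool_rot: [-3.083, 0.6, -0.001]
contact_force: [0.6, 1.0, -3.7]
finger_gap: 0.105
grip_force: 49.1
```

>>> apply_moves:
  rows:
    - [1,28,19,0,0]
    - [1,28,19,0,0]
    - [1,28,19,0,0]
    - [1,21.2,15.5,0,0]
    - [1,0,0,0,-0.085]
    - [1,0,0,0,-0.08]
    - [1,0,0,0,0]
    - [1,0,0,0,0]

```text
time_s: 21.17
tool_pos: [0.5271, 0.1676, 0.1989]
tool_rot: [-3.122, 0.351, 0.0]
contact_force: [-0.9, -0.6, -3.7]
finger_gap: 0.102
grip_force: 49.3
```

>>> apply_moves:
  rows:
    - [1,0,0,10,0]
    - [1,0,0,20,0]
    - [1,0,0,15,0]
    - [1,0,0,0,0]
    - [1,0,0,0,0]
    - [1,0,0,0,0]
    - [1,0,0,0,0]
    - [1,0,0,0,0]

```text
time_s: 21.83
tool_pos: [0.5276, 0.1678, 0.1548]
tool_rot: [-3.122, 0.348, -0.002]
contact_force: [0.6, 0.2, -4.0]
finger_gap: 0.105
grip_force: 49.2
```

```bash
python3 - <<'E'
from h import *
im,c,s=look('w8')
held('green',im,c,s,.070)
q,d,f=fitc('green',[.5116,.0974,-.221],im,c,.016);print('A in bay',q,f)
go([*bay(-36,36),.086,-.2215],s)
E
```

```text
t 21.83 tcp [0.5276 0.1678 0.1548] yaw -0.2219 F [ 0.6  0.2 -4. ] gap 0.105
held offs tool x,y mm 0.6468201279764597 0.49666559570358726 yaw 0.001920313637709281 cost 0.08643083893664893
A in bay [ 0.51171937  0.09879097 -0.22601333] 0.1472351588093721
shift mm [ 0.  -0.1 68.8] spin -0.0004
```

>>> apply_moves:
  rows:
    - [1,0,0,10,0]
    - [1,0,0,16,0]
    - [1,0,0,15,0]
    - [1,0,0,10,0]
    - [1,0,0,6,0]
    - [1,0,0,4,0]
    - [1,0,0,3,0]
    - [1,0,0,2,0]

```text
time_s: 22.55
tool_pos: [0.5274, 0.1677, 0.088]
tool_rot: [-3.122, 0.348, -0.001]
contact_force: [0.3, -0.7, -3.4]
finger_gap: 0.103
grip_force: 49.3
```

>>> apply_moves:
  rows:
    - [1,0,0,1,0]
    - [1,0,0,1,0]
    - [1,0,0,0.8,0]
    - [1,0,0,0.7,0]
    - [1,0,0,0.5,0]
    - [1,0,0,0,0]
    - [1,0,0,0,0]
    - [1,0,0,0,0]

```text
time_s: 23.22
tool_pos: [0.5275, 0.1677, 0.086]
tool_rot: [-3.122, 0.347, -0.002]
contact_force: [-11.5, -3.1, 17.2]
finger_gap: 0.106
grip_force: 52.2
```

>>> apply_moves:
  rows:
    - [0.7,0,0,-0.7,0]
    - [0.4,0,0,0,0]
    - [0.1,0,0,0,0]
    - [-0.3,0,0,0,0]
    - [-0.3,0,0,0,0]
    - [-0.3,0,0,-6,0]
    - [-0.3,0,0,-20,0]
    - [-0.3,0,0,-30,0]

```text
time_s: 23.88
tool_pos: [0.5261, 0.1673, 0.139]
tool_rot: [3.121, -0.347, -0.006]
contact_force: [0.3, 0.6, 0.0]
finger_gap: 0.651
grip_force: 0.0
```

>>> apply_moves:
  rows:
    - [-0.3,0,0,-38,0]
    - [-0.3,0,0,-38,0]
    - [-0.3,1.5,15.6,-22,0]
    - [-0.3,5,35,0,0]
    - [-0.3,5,35,0,0]
    - [-0.3,5,35,0,0]
    - [-0.3,5,35,0,0]
    - [-0.3,5,35,0,0]

```text
time_s: 24.55
tool_pos: [0.5107, -0.0257, 0.2391]
tool_rot: [-3.122, 0.347, -0.001]
contact_force: [0.5, 0.6, 0.2]
finger_gap: 0.652
grip_force: 0.0
```

>>> apply_moves:
  rows:
    - [-0.3,6,35,0,0]
    - [-0.3,6,35,0,0]
    - [-0.3,6,35,0,0]
    - [-0.3,6,35,0,0]
    - [-0.3,6,35,0,0]
    - [-0.3,6,35,0,0]
    - [-0.3,6,35,0,0]
    - [-0.3,6,35,0,0]

```text
time_s: 25.22
tool_pos: [0.4959, -0.3097, 0.2391]
tool_rot: [3.122, -0.348, 0.001]
contact_force: [0.7, -0.3, -0.2]
finger_gap: 0.65
grip_force: 0.0
```

>>> apply_moves:
  rows:
    - [-0.3,2,35,0,-0.05]
    - [-0.3,0,0,0,-0.11]
    - [-0.3,0,0,0,-0.11]
    - [-0.3,0,0,0,-0.11]
    - [-0.3,0,0,0,-0.106]
    - [-0.3,0,0,0,0]
    - [-0.3,0,0,0,0]
    - [-0.3,0,0,0,0]

```text
time_s: 25.88
tool_pos: [0.4907, -0.3424, 0.2387]
tool_rot: [3.115, 0.408, 0.0]
contact_force: [-0.7, 0.8, -0.4]
finger_gap: 0.649
grip_force: 0.0
```

```bash
python3 - <<'E'
from h import *
im,c,s=look('w9')
for n in(3,4):
    q,d,f=fitc('red',[.491,-.342,.265],im,c,0,n);print(q,d.round(2),f)
    go([q[0],q[1],.067,q[2]],s)
m=mask(im,'red');S=sil(CAR,fitc('red',[.491,-.342,.265],im,c)[0],c)>.5
h=cv2.cvtColor(im,cv2.COLOR_RGB2HSV)
for y in range(120,310,10):
    print(y,''.join(('#' if S[y,x] else 'g') if m[y,x] else ('w' if h[y,x,1]<75 else '+' if S[y,x] else '.') for x in range(260,390,3)))
E
```

```text
t 25.88 tcp [ 0.4907 -0.3424  0.2387] yaw 0.2607 F [-0.7  0.8 -0.4] gap 0.649
[ 0.48911229 -0.345723    0.28124626] [-1.89 -3.72  1.62] 0.061006617903169746
shift mm [ -2.4   2.8 171.7] spin -0.0206
[ 0.48833006 -0.34587168  0.27408057] [ -2.67  -3.87   0.91 -10.35] 0.03925518587798282
shift mm [ -3.2   2.8 171.7] spin -0.0134
120 ............................................
130 ............................................
140 ............................................
150 ..........+####################.............
160 ..........+#########+##########.............
170 ..........+####################.............
180 ..........+####################.............
190 ...........####################.............
200 ...........####################.............
210 ...........####################.............
220 ...........####################.............
230 ...........####################.............
240 ...........###################+.............
250 ...........+##################+.............
260 ...........+##################+.............
270 ............##################+.............
280 ............++++########ggg.................
290 ............................................
300 ............................................
```

>>> apply_moves:
  rows:
    - [-0.3,-2.8,2.8,20,-0.0155]
    - [-0.3,0,0,25,0]
    - [-0.3,0,0,25,0]
    - [-0.3,0,0,25,0]
    - [-0.3,0,0,25,0]
    - [-0.3,0,0,25,0]
    - [-0.3,0,0,17,0]
    - [-0.3,0,0,8,0]

```text
time_s: 26.6
tool_pos: [0.4879, -0.3451, 0.0658]
tool_rot: [-3.109, -0.435, 0.003]
contact_force: [-0.1, -0.2, -0.3]
finger_gap: 0.652
grip_force: 0.0
```

>>> apply_moves:
  rows:
    - [-0.3,0,0,0,0]
    - [0.2,0,0,0,0]
    - [0.6,0,0,0,0]
    - [1,0,0,0,0]
    - [1,0,0,0,0]
    - [1,0,0,0,0]
    - [1,0,0,0,0]
    - [1,0,0,0,0]

```text
time_s: 27.27
tool_pos: [0.4891, -0.3462, 0.0697]
tool_rot: [3.11, 0.438, 0.002]
contact_force: [0.0, 0.6, 6.0]
finger_gap: 0.107
grip_force: 53.2
```

```bash
python3 - <<'E'
from h import *
s=robot.read_state();print(s['tool_pos'],yaw(s))
go([*bay(71,0),.22,-.2215+np.pi/2],s)
E
```

```text
[ 0.48912533 -0.34619138  0.06966866] 0.2797127786417221
shift mm [ 255.4 -400.4 -150.3] spin -1.0696
```

>>> apply_moves:
  rows:
    - [1,0,0,-5,0]
    - [1,0,0,-20,0]
    - [1,0,0,-35,0]
    - [1,0,0,-35,0]
    - [1,0,0,-35,0]
    - [1,5,-9,-20,0]
    - [1,14,-22,0,0]
    - [1,19,-30,0,0]

```text
time_s: 27.93
tool_pos: [0.5083, -0.2775, 0.2202]
tool_rot: [3.11, 0.434, 0.002]
contact_force: [1.2, 1.1, -3.1]
finger_gap: 0.106
grip_force: 51.8
```

>>> apply_moves:
  rows:
    - [1,20,-31,0,0]
    - [1,20,-31,0,0]
    - [1,20,-31,0,0]
    - [1,20,-31,0,0]
    - [1,20,-31,0,0]
    - [1,20,-31,0,0]
    - [1,20,-31,0,0]
    - [1,20,-31,0,0]

```text
time_s: 28.6
tool_pos: [0.5936, 0.0077, 0.2187]
tool_rot: [-3.111, -0.438, 0.0]
contact_force: [1.0, -0.5, -2.9]
finger_gap: 0.107
grip_force: 51.8
```

>>> apply_moves:
  rows:
    - [1,20,-31,0,0]
    - [1,20,-31,0,0]
    - [1,17.4,-29.4,0,0]
    - [1,0,0,0,-0.09]
    - [1,0,0,0,-0.12]
    - [1,0,0,0,-0.12]
    - [1,0,0,0,-0.12]
    - [1,0,0,0,-0.12]

```text
time_s: 29.27
tool_pos: [0.6234, 0.1096, 0.2184]
tool_rot: [-2.858, -1.304, 0.001]
contact_force: [-0.2, 0.7, -2.8]
finger_gap: 0.109
grip_force: 51.8
```

>>> apply_moves:
  rows:
    - [1,0,0,0,-0.12]
    - [1,0,0,0,-0.12]
    - [1,0,0,0,-0.12]
    - [1,0,0,0,-0.12]
    - [1,0,0,0,-0.02]
    - [1,0,0,0,0]
    - [1,0,0,0,0]
    - [1,0,0,0,0]

```text
time_s: 29.93
tool_pos: [0.6235, 0.1095, 0.2185]
tool_rot: [-2.456, -1.959, 0.0]
contact_force: [0.2, 0.0, -2.8]
finger_gap: 0.104
grip_force: 51.8
```

```bash
python3 - <<'E'
from h import *
im,c,s=look('w10')
held('red',im,c,s,.0697)
go([*bay(71,0),.15,-.2215+np.pi/2],s)
E
```

```text
t 29.93 tcp [0.6235 0.1095 0.2185] yaw 1.3468 F [ 0.2  0.  -2.8] gap 0.104
held offs tool x,y mm -0.5344108613337056 -0.740693614791555 yaw 0.0003222213439155741 cost 0.15204587830926897
shift mm [-0.2  0.6 68.5] spin -0.0025
```

>>> apply_moves:
  rows:
    - [1,0,0.6,15,-0.0025]
    - [1,0,0,25,0]
    - [1,0,0,25,0]
    - [1,0,0,22,0]
    - [1,0,0,15,0]
    - [1,0,0,10,0]
    - [1,0,0,8,0]
    - [1,0,0,5,0]

```text
time_s: 30.65
tool_pos: [0.6243, 0.1094, 0.0929]
tool_rot: [-2.451, -1.966, 0.0]
contact_force: [0.6, 0.6, -2.8]
finger_gap: 0.105
grip_force: 51.8
```

>>> apply_moves:
  rows:
    - [1,0,0,2,0]
    - [1,0,0,2,0]
    - [1,0,0,1.5,0]
    - [1,0,0,1,0]
    - [1,0,0,1,0]
    - [1,0,0,0.6,0]
    - [1,0,0,0,0]
    - [1,0,0,0,0]

```text
time_s: 31.32
tool_pos: [0.6243, 0.1093, 0.0857]
tool_rot: [2.45, 1.966, 0.0]
contact_force: [-0.7, -0.4, 0.3]
finger_gap: 0.106
grip_force: 52.1
```

Just touching. I'll press 0.5 mm more, release, and retreat for a final look.

>>> apply_moves:
  rows:
    - [1,0,0,0.4,0]
    - [1,0,0,0,0]
    - [0.7,0,0,0,0]
    - [0.4,0,0,0,0]
    - [0,0,0,0,0]
    - [-0.3,0,0,0,0]
    - [-0.3,0,0,0,0]
    - [-0.3,0,0,-6,0]

```text
time_s: 31.98
tool_pos: [0.6237, 0.1093, 0.09]
tool_rot: [-2.45, -1.965, 0.002]
contact_force: [0.4, 0.5, -0.4]
finger_gap: 0.65
grip_force: 0.0
```

>>> apply_moves:
  rows:
    - [-0.3,0,0,-20,0]
    - [-0.3,0,0,-30,0]
    - [-0.3,0,0,-38,0]
    - [-0.3,0,0,-38,0]
    - [-0.3,-10,0,-30,0]
    - [-0.3,-25,0,-10,0]
    - [-0.3,-35,0,0,0]
    - [-0.3,-35,0,0,0]

```text
time_s: 32.65
tool_pos: [0.6013, 0.0063, 0.2587]
tool_rot: [2.448, 1.967, 0.003]
contact_force: [0.8, -0.4, -0.1]
finger_gap: 0.654
grip_force: 0.0
```

>>> apply_moves:
  rows:
    - [-0.3,0,20,0,0]
    - [-0.3,0,0,0,0]
    - [-0.3,0,0,0,0]
    - [-0.3,0,0,0,0]
    - [-0.3,0,0,0,0]
    - [-0.3,0,0,0,0]
    - [-0.3,0,0,0,0]
    - [-0.3,0,0,0,0]

```text
time_s: 33.32
tool_pos: [0.6208, 0.0029, 0.2571]
tool_rot: [2.45, 1.967, 0.0]
contact_force: [0.0, 0.2, -0.4]
finger_gap: 0.654
grip_force: 0.0
```

```bash
python3 - <<'E'
from h import *
im,c,s=look('w11')
a,ct,_=look('s11','scene')
L=im;Rr=a[180:360,270:470]
Rr=cv2.resize(Rr,(400,360),interpolation=cv2.INTER_CUBIC)
L=cv2.resize(L[:,100:540],(400,436))
o=np.zeros((436,800,3),np.uint8);o[:,:400]=L;o[:360,400:]=Rr
cv2.imwrite('pics/fin.png',o[:,:,::-1])
for q,p in(((-36,-36),-.2215),((-36,36),-.2215)): print(proj(place(CAR[1],[*bay(*q),p],.016),c).round().tolist()[1::2])
print(proj(place(CAR[1],[*bay(71,0),1.349],.016),c).round().tolist()[1::2])
E
```

```text
t 33.32 tcp [0.6208 0.0029 0.2571] yaw 1.3528 F [ 0.   0.2 -0.4] gap 0.654
t 33.37 tcp [0.6209 0.0028 0.2571] yaw 1.3527 F [ 0.7  0.7 -0.2] gap 0.648
[[90.0, 143.0], [88.0, 130.0], [217.0, 142.0], [217.0, 128.0]]
[[78.0, 43.0], [76.0, 29.0], [212.0, 39.0], [211.0, 24.0]]
[[299.0, 153.0], [286.0, 153.0], [298.0, 10.0], [283.0, 10.0]]
```

View pics/fin.png

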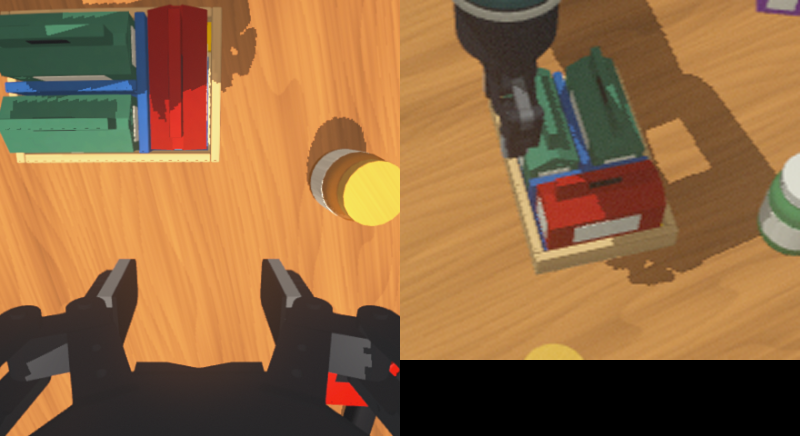

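All three cartons stand upright and square in their bays. The red ridge is at about (175,80) in the view, matching the prediction, and the jars are where they were. I'll hand in.

```bash
python3 -c "
from workcell import robot
print(robot.job_done())"
```

```text
the job is handed in; nothing more can be done
None
```

I handed in the job at about 33 s, with the divider fully home over the key block, both green cartons in the twin bays and the red one across the end bay, all upright and square in the last picture, and the jars and price gun untouched.

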